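# Put the desk supplies back in their holders

### The job

Put the four desk supplies back in the grey organiser holders made for them: the marker lying lengthwise in the long tray, the stamp upright in the short rectangular tray and lined up with it, the label roll standing in the large round dish and the correction bottle standing in the small round dish, each down on the holder's floor. Leave the glass vial and the specimen pot, which stand among them, where they are.

Things in the scene. Friction and masses are not known exactly. Their poses are not given: they have to be found in the camera images.
- marker: Black-capped white marker pen lying flat, 138 mm long (its y axis), 18 mm thick and wide; grip it across its width (its x axis) near the middle. Origin under its middle, z up. Belongs in pen_tray; grip its upper half (fingertips 9 mm or more above the table), so that the fingers clear the tray walls, which rise 6 mm above its floor.
- stamp: Self-inking stamp standing upright: black base 28 mm (x) by 45 mm (y) and 30 mm high, red handle above it 27 x 44 mm from 45 to 67 mm height (stiff here: it does not go down). Grip the handle across x. Origin at the centre of its underside, z up. Belongs in stamp_tray, long side along the tray's long side (either way round).
- label_roll: White roll of labels with a brown core standing on its end, 60 mm in diameter, 52 mm high; grip it round the outside. Origin at the centre of its underside, z up. Belongs in roll_dish.
- correction_bottle: Small white correction-fluid bottle standing upright: round body 25 mm in diameter up to 34 mm height, slimmer tapered white cap (16 mm) up to 61 mm. Origin at the centre of its underside, z up. Belongs in bottle_dish. Not the vial, which is fatter and has a broad flat cap.
- pen_tray: Long low grey organiser tray with a black rubber floor, inside 44 mm (x) by 164 mm (y), outside 52 x 172 mm; walls 4 mm thick, their tops 13 mm above the table, 6 mm above its floor. Fixed to the table. Origin at the centre of its underside, on the table; inner floor 7 mm above the table. Place for the marker, lying along the tray's y axis.
- stamp_tray: Short rectangular grey organiser tray with a black rubber floor, inside 44 mm (x) by 62 mm (y), outside 52 x 70 mm; walls 4 mm thick, tops 16 mm above the table. Fixed to the table. Origin at the centre of its underside, on the table; inner floor 7 mm above the table. Place for the stamp.
- roll_dish: Larger round grey organiser dish with a black rubber floor, inside 84 mm in diameter, outside 92 mm; rim 16 mm above the table. Fixed to the table. Origin at the centre of its underside, on the table; inner floor 7 mm above the table. Place for the label roll.
- bottle_dish: Smaller round grey organiser dish with a black rubber floor, inside 48 mm in diameter, outside 56 mm; rim 16 mm above the table. Fixed to the table. Origin at the centre of its underside, on the table; inner floor 7 mm above the table. Place for the correction bottle.
- vial: Pale glass vial with a broad flat crimp cap nearly as wide as its body, 28 mm in diameter, 54 mm high, standing among the desk supplies. Origin at the centre of its underside, z up. A sample: leave it where it is.
- specimen_pot: Clear specimen pot with a red screw lid, 58 mm in diameter, 62 mm high, standing among the desk supplies. Origin at the centre of its underside, z up. A sample: leave it where it is.
There are look-alikes about, which are no part of the job. What is meant by the label_roll is not green or yellow, and is the smaller of those in its own colour.

How it is judged:
At the end, for the whole second after the job is handed in: Marker flat in the long tray (16 mm of middle, 0.25 rad), stamp upright in the short tray (11 mm across, 12 along, 0.4 rad), roll within 14 mm of the large dish centre, bottle 13.5 mm of the small one; undersides under 11.5 mm high, tilt under 0.12 rad, at rest; vial and pot upright within 20 mm (x of marker in the frame of pen_tray between -0.016 and 0.016 m and y of marker in the frame of pen_tray between -0.016 and 0.016 m and angle between the y axis of marker and the y axis of pen_tray, either way round below 0.25 rad and height (world z) of each of marker, stamp, label_roll, correction_bottle below 0.0115 m and angle between each of marker, stamp, label_roll, correction_bottle, vial, specimen_pot's own z axis and vertical below 0.12 rad and linear speed of each of marker, stamp, label_roll, correction_bottle below 0.02 m/s and angular speed of each of marker, stamp, label_roll, correction_bottle below 0.2 rad/s and x of stamp in the frame of stamp_tray between -0.011 and 0.011 m and y of stamp in the frame of stamp_tray between -0.012 and 0.012 m and angle between the y axis of stamp and the y axis of stamp_tray, either way round below 0.4 rad and horizontal distance between label_roll and roll_dish below 0.014 m and horizontal distance between correction_bottle and bottle_dish below 0.0135 m and distance of each of vial, specimen_pot from where it was at the start of the episode below 0.02 m); the robot touches nothing.
It fails at once if the glass vial is knocked over or shifted by more than 20 mm (distance of vial from where it was at the start of the episode above 0.02 m or angle between vial's own z axis and vertical above 0.5 rad).
It fails at once if the specimen pot is knocked over or shifted by more than 20 mm (distance of specimen_pot from where it was at the start of the episode above 0.02 m or angle between specimen_pot's own z axis and vertical above 0.5 rad).
It also fails if it takes over 112 s, if anything falls off the work surface, if the arm or the gripper's body presses on something with over 40 N, if the wrist force passes 120 N, or if a joint passes its speed limit or range.

### The arm

A 6-joint arm with a two-finger parallel gripper is mounted at the origin on a cart in front of the work surface, level with it; the furniture and walls round the work are solid. World frame = base frame: x ahead of the robot, y to its left, z up, the work surface at z = 0. Lengths are in m, angles in rad, forces in N, time in s.
With the tool pointing down it reaches from about 0.35 to 0.875 m from the base axis. Payload 4.2 kg.
Tool frame: the origin (TCP) lies at the very end of the fingers, on their centre line; the grasp point (between the pads) lies 19 mm behind it; z points along the fingers, y is the line along which they close (so a half turn about z gives the same grasp; the last joint's range is limited). The gripper opens to 85 mm and grips with 20 to 120 N. Pads are 22 mm wide; open, the fingers measure 114 mm over their backs; the gripper's body (76 mm by 85 mm) begins 54 mm behind the grasp point. The pads swing forward as they close: fully open they stand 13 mm farther back than shut.
Start: joints at [1.45, 0.385, 0.008, 0, -1.194, -0.259], TCP at [0.232, 0.58, 0.231] pointing down, gripper open.
Joint ranges: [-3.14, 3.14], [-1.21, 2.06], [-1.07, 1.41], [-3.16, 2.05], [-2.99, -0.16], [-3.1, 3.1]. Speed limits (rad/s): [2.79, 2.79, 3.14, 3.14, 3.14, 3.14].

### API

Orientations are given as a rotation vector (axis times angle).
In Python, from bench import r gives the robot as it stands.
- The arm moves only by the tool play_rows, never from a script. Its argument "targets" is a list of rows, each a list of 4 numbers: the shift along the tool's x, y, z in m, then the turn about the tool's z in degrees. In form: [[tx, ty, tz, yaw], ...]. A call has 1 to 10 rows; each row shifts and turns the commanded pose from where the row before left it, along the tool's axes as they then stand; what a row does not reach is not made up. A row lasts 1/12 s, in which the tool goes at most 41.7 mm and 7.16 degrees, less where a joint would pass 70% of its speed; a pose out of reach is approached as far as the arm can. A call is refused whole if a number of a shift passes 0.0417 or a number of a turn 7.16, either way. A call with a gripper value outside its range is refused whole. "jaw" is the closure, from 0 (fully open) to 1 (shut), set as the call begins (left out, the last holds). The fingers move at their own pace and stop on an object; "newtons" is the grip in N (left out, the last holds). Time passes only in rows, so rows that do not move let the fingers close. It gives the time, the measured TCP pose, the force, the opening and the grip force at its end, in the units of the state.
- r.observe(): the state, without advancing time (a new reading comes with each control period).
- r.grab_frame(name): name is "side" or "top" or "wrist"; returns a dict with "pixels" (400x640x3 uint8, red, green, blue), "vertical_fov" (degrees; the focal length in pixels is half the picture's height over the tangent of half this angle, whatever the lens; pixels are square), "cx", "cy" (the principal point, pixels), "rvec" (rotation vector, rad) and "tvec" (3), from world to camera coordinates, as OpenCV has them. Camera axes: x right, y down, z forward; pixel columns grow to the right and rows downward; lengths in m; the calibration is good to about 2 mm. A picture is of the moment at which its call begins. There is no depth.
- r.sign_off(): hands the job in; it is judged then, once.
The state is a dict: "clock": time; "joints": joint angles; "joint_velocities": joint speeds; "tau": joint torques, N m; "eef_pos": TCP position; "eef_rot": TCP orientation; "wrist_force": force on the tool from outside, world axes, zero at the start; "ft_torque": the same for the moment, N m; "opening": opening from 0.0 (shut) to 1.0 (fully open); "grip_force": force on a finger pad.
Only numpy, scipy, OpenCV 4.12 (cv2) and the standard library are available. Lean on these libraries where they do the work, as an engineer would, in place of code of your own. Each camera call takes 0.05 s, during which the arm holds its last target. There are 200 camera calls.

## Working session

There is one attempt and no reset: what is moved stays moved. The work goes in short steps, Python scripts to look and compute and a tool call to move; the robot and the scene stay as the last step left them, time stands still between calls to the robot, and variables do not carry over. Pictures are saved under pics/ and viewed, at most 14 in all, crops included, and the job is handed in when it is done.

Besides the shell and the picture viewer there is one more tool, called after "Request:" as name(argument=value, ...), one argument or row to a line, values as JSON. play_rows: Moves the arm, as the interface text tells. Its arguments: {"type":"object","properties":{"targets":{"type":"array","items":{"type":"array","items":{"type":"number"}}},"jaw":{"type":"number"},"newtons":{"type":"number"}},"required":["targets"]}

```bash
ls; mkdir -p pics; cat > h.py <<'E'
import numpy as np,cv2
from bench import r
def cam(n,save=None):
    f=r.grab_frame(n); p=np.array(f["pixels"],np.uint8)
    if save: cv2.imwrite("pics/"+save,p[:,:,::-1])
    fl=p.shape[0]/2/np.tan(np.radians(f["vertical_fov"])/2)
    K=np.array([[fl,0,f["cx"]],[0,fl,f["cy"]],[0,0,1.]])
    R=cv2.Rodrigues(np.array(f["rvec"],float))[0]; t=np.array(f["tvec"],float)
    return p,K,R,t
def ray(c,uv,z):
    p,K,R,t=c; d=R.T@np.linalg.inv(K)@np.array([uv[0],uv[1],1.]); o=-R.T@t
    return o+d*(z-o[2])/d[2]
def proj(c,X):
    p,K,R,t=c; q=K@(R@np.array(X,float)+t); return q[:2]/q[2]
E
python3 - <<'E'
from h import *
import pickle
s=r.observe(); print(s)
C={n:cam(n,n+"0.png") for n in("top","side","wrist")}
pickle.dump(C,open("c0.pkl","wb"))
for n in C: print(n,C[n][1][0,0],-C[n][2].T@C[n][3])
E
```

```text
pics
{'clock': 0.0, 'joints': array([ 1.44960304e+00,  3.85565897e-01,  6.63726471e-03, -5.11407308e-04,
       -1.19399930e+00, -2.58633130e-01]), 'joint_velocities': array([ 0.00049855,  0.00096899,  0.00154288, -0.00031684,  0.00044525,
        0.00077258]), 'tau': array([-1.68535394e-04, -3.92291451e+01,  1.88410914e+01,  4.18622777e+00,
       -4.56587411e-03, -3.45821611e-06]), 'eef_pos': array([0.23146827, 0.57993292, 0.23021858]), 'eef_rot': array([ 3.08293242e+00, -5.92933191e-01, -5.14616472e-04]), 'wrist_force': array([ 0.19536   , -0.18859405, -0.41208255]), 'ft_torque': array([-0.02164508,  0.04134526, -0.01786219]), 'grip_force': 0.0, 'opening': 1.0038535650632565}
top 366.0488833722193 [0.44713236 0.07524988 1.10761032]
side 414.6876481594299 [ 0.48066628 -0.66614412  0.73167629]
wrist 293.4227628770909 [0.30940262 0.54859871 0.37404373]
```

View pics/top0.png

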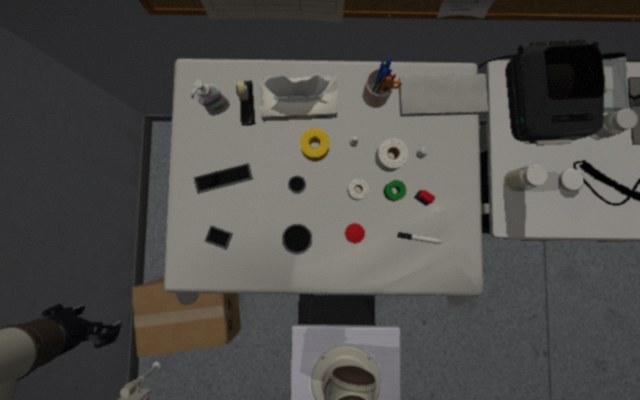

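View pics/side0.png

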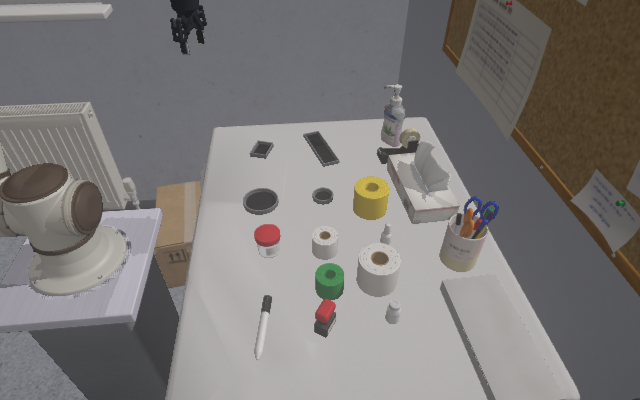

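Top view: rolls are at (358,189) white small, (392,153) white large, (396,190) green and (315,143) yellow. The small white one fits label_roll. The bottle or vial candidates are (354,141) and (422,153). In the side view these are (387,233), which looks slim and tapered, and (394,312), which looks broad-capped. I'll enlarge to confirm.

```bash
python3 - <<'E'
from h import *
import pickle
C=pickle.load(open("c0.pkl","rb"))
a=C["side"][0][210:350,245:415,::-1]; b=C["top"][0][125:255,185:450,::-1]
cv2.imwrite("pics/crop_side.png",cv2.resize(a,None,fx=4,fy=4,interpolation=cv2.INTER_CUBIC))
cv2.imwrite("pics/crop_top.png",cv2.resize(b,None,fx=3,fy=3,interpolation=cv2.INTER_CUBIC))
T=C["top"]
for n,uv,z in [("roll",(358,189),.052),("bigroll",(392,153),.06),("pot",(355,233),.062),("stamp",(426,197),.067),("c1",(354,141),.061),("c2",(422,153),.054),("pen0",(398,235),.018),("pen1",(441,241),.018),("rd",(297,238.5),.01),("bd",(297,184),.01),("pt",(223,178),.01),("st",(219,237),.01),("c1",(354,141),0)]:
    X=ray(T,uv,z); print(n,X.round(4),np.hypot(*X[:2]).round(3), proj(C["side"],X).round())
E
```

```text
roll [ 0.555  -0.0293  0.052 ] 0.556 [324. 236.]
bigroll [ 0.6605 -0.1269  0.06  ] 0.673 [380. 263.]
pot [ 0.4282 -0.0202  0.062 ] 0.429 [267. 234.]
stamp [ 0.533  -0.2222  0.067 ] 0.577 [324. 306.]
c1 [ 0.6943 -0.0162  0.061 ] 0.694 [384. 224.]
c2 [ 0.6629 -0.2159  0.054 ] 0.697 [390. 301.]
pen0 [ 0.423  -0.1517  0.018 ] 0.449 [267. 295.]
pen1 [ 0.4069 -0.279   0.018 ] 0.493 [258. 353.]
rd [0.4089 0.1477 0.01  ] 0.435 [261. 201.]
bd [0.5721 0.1507 0.01  ] 0.592 [323. 196.]
pt [0.5875 0.3741 0.01  ] 0.697 [320. 148.]
st [0.4106 0.3796 0.01  ] 0.559 [262. 150.]
c1 [ 0.7087 -0.0216  0.    ] 0.709 [388. 244.]
```

View pics/crop_side.png

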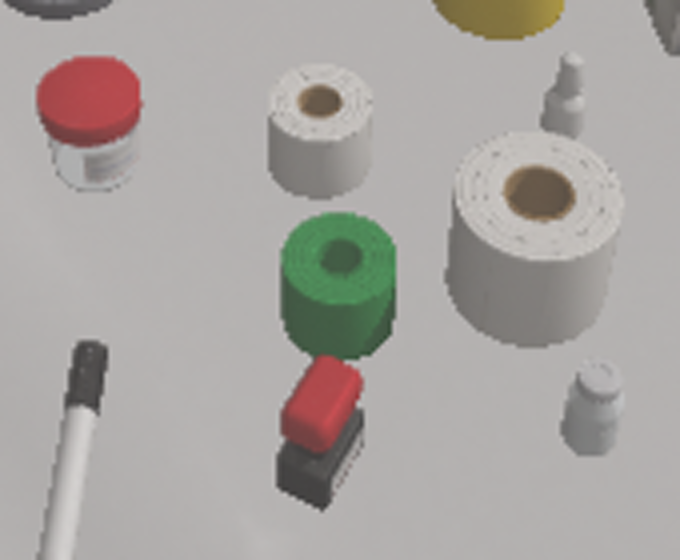

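View pics/crop_top.png

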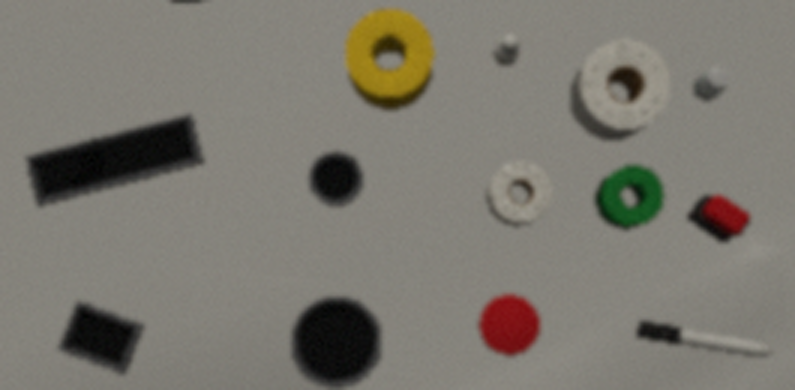

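Confirmed: the bottle is the tapered one at top (354,141), the vial is (422,153), and the label roll is the small white one at top (358,189). Next, blob measurements.

```bash
cat > seg.py <<'E'
from h import *
import pickle,sys
C=pickle.load(open("c0.pkl","rb"))
def blobs(c,mask,box,mn=15):
    m=np.zeros_like(mask,np.uint8); x0,y0,x1,y1=box; m[y0:y1,x0:x1]=mask[y0:y1,x0:x1]
    n,l,st,ce=cv2.connectedComponentsWithStats(m)
    for i in range(1,n):
        if st[i,4]>=mn:
            pts=np.argwhere(l==i)[:,::-1].astype(np.float32); yield st[i],ce[i],pts
def rect(c,pts,z):
    W=np.array([ray(c,p,z)[:2] for p in pts],np.float32); mu=W.mean(0)
    (cx,cy),(w,h),a=cv2.minAreaRect(W); 
    if w<h: w,h,a=h,w,a+90
    return mu.round(4),np.round((cx,cy),4),np.round((w,h),3),(a+90)%180-90
if __name__=="__main__":
    for n,box in(("top",(185,125,450,255)),("side",(235,125,415,370))):
        c=C[n]; p=c[0].astype(int); g=p.sum(2)/3
        red=(p[:,:,0]-p[:,:,1]>60)&(p[:,:,2]<90); dark=g<50
        for nm,m,z in(("red",red,.064),("dark",dark,.009)):
            for st,ce,pts in blobs(c,m,box): print(n,nm,ce.round(1),st[4],*rect(c,pts,z))
E
python3 seg.py
```

```text
top red [426.5 195.7] 103 [ 0.537  -0.2246] [ 0.5372 -0.2246] [0.039 0.022] 59.344749450683594
top red [354.5 232.6] 297 [ 0.4294 -0.0185] [ 0.4297 -0.0186] [0.052 0.052] -44.60300064086914
top dark [314.2 139.6] 33 [0.7092 0.1009] [0.7103 0.1019] [0.025 0.014] -81.98700618743896
top dark [394.1 151.4] 52 [ 0.6761 -0.1431] [ 0.6756 -0.1429] [0.028 0.02 ] 44.88278579711914
top dark [315.4 157.9] 42 [0.6529 0.0965] [0.654  0.0952] [0.058 0.015] -83.15476942062378
top dark [222.3 177.6] 764 [0.5889 0.3765] [0.5892 0.3759] [0.162 0.044] -74.54487133026123
top dark [296.5 183.8] 179 [0.5729 0.1524] [0.5738 0.1523] [0.043 0.043] 45.768577575683594
top dark [394.3 190.4] 255 [ 0.5565 -0.1431] [ 0.556  -0.1432] [0.063 0.05 ] -62.77829170227051
top dark [422.2 198.3] 103 [ 0.5337 -0.2274] [ 0.5335 -0.229 ] [0.047 0.026] 48.02293014526367
top dark [296.6 238.2] 592 [0.4098 0.1488] [0.409  0.1492] [0.08 0.08] 45.935340881347656
top dark [217.9 236.8] 306 [0.4112 0.3831] [0.4119 0.3823] [0.064 0.044] 72.49703216552734
top dark [404.3 235.5] 54 [ 0.4216 -0.1723] [ 0.4217 -0.172 ] [0.037 0.012] 81.26109313964844
side red [267.5 234. ] 399 [ 0.4294 -0.0233] [ 0.4282 -0.0242] [0.058 0.055] 84.38003540039062
side red [326.  309.1] 259 [ 0.5371 -0.2279] [ 0.5367 -0.2283] [0.044 0.028] 56.18031692504883
```

View pics/wrist0.png

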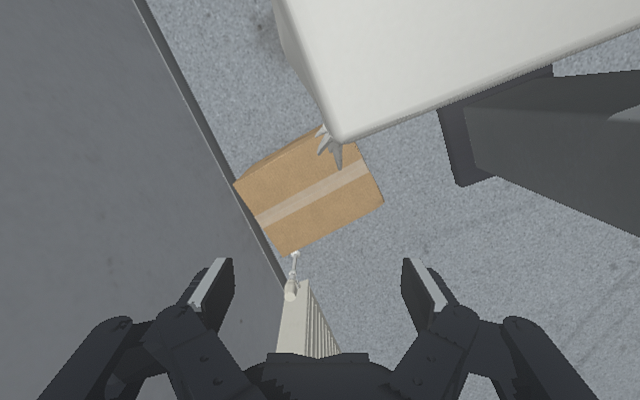

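The wrist view shows only the carton and a table corner. Top and side agree on every object to about 3 mm. The stamp goes first: delta (0.306, -0.806) in world gives tool (0.583, 0.634).

Request:
play_rows(
  targets=[
    [0.0235, 0.0255, 0, 0],
    [0.0235, 0.0255, 0, 0],
    [0.0235, 0.0255, 0, 0],
    [0.0235, 0.0255, 0, 0],
    [0.0235, 0.0255, 0, 0],
    [0.0235, 0.0255, 0, 0],
    [0.0235, 0.0255, 0, 0],
    [0.0235, 0.0255, 0, 0],
    [0.0235, 0.0255, 0, 0],
    [0.0235, 0.0255, 0, 0],
  ],
  jaw=0.3,
)

```text
clock: 0.98
eef_pos: [0.3555, 0.2547, 0.2313]
eef_rot: [-3.085, 0.592, 0.0]
wrist_force: [-0.6, 0.2, 0.7]
opening: 0.699
grip_force: 0.0
```

Request:
play_rows(
  targets=[
    [0.0235, 0.0255, 0, 0],
    [0.0235, 0.0255, 0, 0],
    [0.0235, 0.0255, 0, 0],
    [0.0235, 0.0255, 0, 0],
    [0.0235, 0.0255, 0, 0],
    [0.0235, 0.0255, 0, 0],
    [0.0235, 0.0255, 0, 0],
    [0.0235, 0.0255, 0, 0],
    [0.0235, 0.0255, 0, 0],
    [0.0235, 0.0255, 0, 0],
  ],
)

```text
clock: 1.82
eef_pos: [0.4792, -0.0692, 0.2313]
eef_rot: [-3.085, 0.593, 0.0]
wrist_force: [0.8, -0.3, 0.4]
opening: 0.701
grip_force: 0.0
```

Request:
play_rows(
  targets=[
    [0.0235, 0.0255, 0, 0],
    [0.0235, 0.0255, 0, 0],
    [0.0235, 0.0255, 0, 0],
    [0, 0, 0, 7],
    [0, 0, 0, 7],
    [0, 0, 0, 7],
    [0, 0, 0, 7],
    [0, 0, 0, 7],
    [0, 0, 0, 7],
    [0, 0, 0, 7],
  ],
)

```text
clock: 2.65
eef_pos: [0.516, -0.1646, 0.231]
eef_rot: [2.555, -1.827, -0.001]
wrist_force: [0.7, -0.2, 0.6]
opening: 0.703
grip_force: 0.0
```

Request:
play_rows(
  targets=[
    [0, 0, 0, 7],
    [0, 0, 0, 7],
    [0, 0, 0, 7],
    [0, 0, 0, 7],
    [0, 0, 0, 7],
    [0, 0, 0, 7],
    [0, 0, 0, 7],
    [0, 0, 0, 0],
    [0, 0, 0, 0],
  ],
)

```text
clock: 3.4
eef_pos: [0.516, -0.1646, 0.2311]
eef_rot: [1.58, -2.715, -0.001]
wrist_force: [0.6, 0.3, -0.4]
opening: 0.699
grip_force: 0.0
```

```bash
cat >> h.py <<'E'
def go(x,y,z,psi=None):
    s=r.observe(); p=np.array(s["eef_pos"]); R=cv2.Rodrigues(np.array(s["eef_rot"],float))[0]
    ps=np.degrees(np.arctan2(R[1,0],R[0,0])); dy=0 if psi is None else (ps-psi+180)%360-180
    Rn=R@cv2.Rodrigues(np.array([0,0,np.radians(dy)]))[0]
    print("psi",ps.round(1),"turn",round(dy,1),"then shift",(Rn.T@(np.array([x,y,z])-p)).round(4),"| shift before turn",(R.T@(np.array([x,y,z])-p)).round(4))
E
python3 - <<'E'
from h import *
import pickle
c=cam("wrist","wrist1.png"); pickle.dump(c,open("c1.pkl","wb"))
for n,X in dict(stamp=(.537,-.226,.067),m=(.415,-.2155,.018),roll=(.555,-.029,.052)).items(): print(n,proj(c,X).round(1))
go(.537,-.226,.1,-122)
E
```

```text
stamp [270.6 140.1]
m [372.4  88.9]
roll [343.  280.2]
psi -119.6 turn 2.4 then shift [ 0.041  -0.0503  0.1311] | shift before turn [ 0.043  -0.0486  0.1311]
```

View pics/wrist1.png

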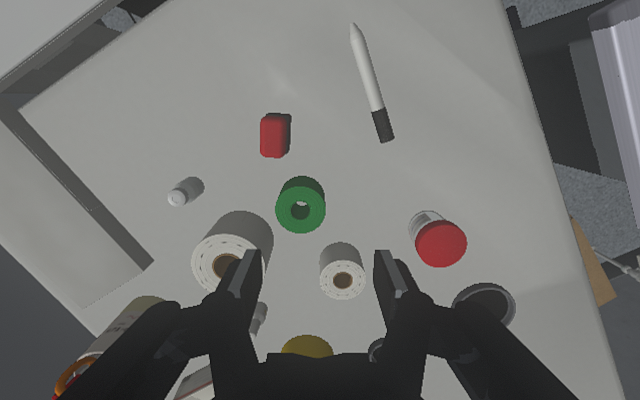

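The wrist view shows the stamp handle at (274,136), the marker's ends at (353,26) and (387,141), and the roll top at (342,281). All are within a few mm of the predictions, so I'll refine.

```bash
python3 - <<'E'
from h import *
from seg import blobs,rect
import pickle
c=pickle.load(open("c1.pkl","rb")); p=c[0].astype(int)
red=(p[:,:,0]-p[:,:,1]>60)
for st,ce,pts in blobs(c,red,(230,90,320,180)): print(ce,st,*rect(c,pts,.067))
a,b=ray(c,(353.5,24),.009),ray(c,(387,141),.009); print(a,b,(a+b)/2,np.linalg.norm(a-b),np.degrees(np.arctan2(*(a-b)[1::-1])))
print(ray(c,(342,281),.052))
go(.537,-.226,.1,-122)
E
```

```text
[270.1927555  137.99870634] [260 118  22  40 773] [ 0.5362 -0.2279] [ 0.5357 -0.2277] [0.039 0.022] 56.78527069091797
[ 0.40219915 -0.28496213  0.009     ] [ 0.42434005 -0.15182806  0.009     ] [ 0.4132696 -0.2183951  0.009    ] 0.13496259006854028 -99.4421766080759
[ 0.55671642 -0.02853226  0.052     ]
psi -119.6 turn 2.4 then shift [ 0.041  -0.0503  0.1311] | shift before turn [ 0.043  -0.0486  0.1311]
```

Request:
play_rows(
  targets=[
    [0, 0, 0, 3.2],
    [0.014, -0.017, 0, 0],
    [0.014, -0.017, 0, 0],
    [0.014, -0.017, 0, 0],
    [0, 0, 0.035, 0],
    [0, 0, 0.035, 0],
    [0, 0, 0.035, 0],
    [0, 0, 0.03, 0],
    [0, 0, 0.02, 0],
    [0, 0, 0, 0],
  ],
)

```text
clock: 4.28
eef_pos: [0.5326, -0.2269, 0.0713]
eef_rot: [1.497, -2.753, -0.011]
wrist_force: [0.4, 0.4, 0.2]
opening: 0.698
grip_force: 0.0
```

Request:
play_rows(
  targets=[
    [0, 0, 0.02, 0],
    [0, 0, 0.016, 0],
    [0, 0, 0, 0],
    [0, 0, 0, 0],
  ],
)

```text
clock: 4.62
eef_pos: [0.5366, -0.2278, 0.0411]
eef_rot: [1.502, -2.759, 0.001]
wrist_force: [-1.2, 0.4, 1.3]
opening: 0.699
grip_force: 0.0
```

Request:
play_rows(
  targets=[
    [0, 0, 0, 0],
    [0, 0, 0, 0],
    [0, 0, 0, 0],
    [0, 0, 0, 0],
    [0, 0, 0, 0],
    [0, 0, 0, 0],
    [0, 0, 0, 0],
    [0, 0, 0, 0],
  ],
  jaw=1,
  newtons=40,
)

```text
clock: 5.28
eef_pos: [0.5371, -0.2278, 0.042]
eef_rot: [-1.5, 2.758, -0.003]
wrist_force: [-1.2, 0.8, 6.7]
opening: 0.303
grip_force: 39.3
```

Request:
play_rows(
  targets=[
    [0, 0, -0.02, 0],
    [0, 0, -0.03, 0],
    [0, 0, -0.035, 0],
    [0, 0, -0.035, 0],
    [0, 0, -0.03, 0],
    [-0.01, 0.01, 0, 0],
    [-0.022, 0.0215, 0, 0],
    [-0.022, 0.0215, 0, 0],
    [-0.022, 0.0215, 0, 0],
    [-0.022, 0.0215, 0, 0],
  ],
)

```text
clock: 6.12
eef_pos: [0.5081, -0.0919, 0.1901]
eef_rot: [-1.499, 2.761, 0.001]
wrist_force: [0.2, 0.4, -0.1]
opening: 0.299
grip_force: 39.5
```

Request:
play_rows(
  targets=[
    [-0.022, 0.0215, 0, 0],
    [-0.022, 0.0215, 0, 0],
    [-0.022, 0.0215, 0, 0],
    [-0.022, 0.0215, 0, 0],
    [-0.022, 0.0215, 0, 0],
    [-0.022, 0.0215, 0, 0],
    [-0.022, 0.0215, 0, 0],
    [-0.022, 0.0215, 0, 0],
    [-0.022, 0.0215, 0, 0],
    [-0.022, 0.0215, 0, 0],
  ],
)

```text
clock: 6.95
eef_pos: [0.4473, 0.2098, 0.1903]
eef_rot: [-1.5, 2.76, 0.0]
wrist_force: [0.5, -0.6, -0.6]
opening: 0.301
grip_force: 39.5
```

Request:
play_rows(
  targets=[
    [-0.022, 0.0215, 0, 0],
    [-0.022, 0.0215, 0, 0],
    [-0.022, 0.0215, 0, 0],
    [-0.016, 0.0165, 0, 0],
    [-0.01, 0.011, 0, 0],
    [0, 0, 0, -5],
    [0, 0, 0, -5],
    [0, 0, 0, -5.4],
    [0, 0, 0, 0],
    [0, 0, 0, 0],
  ],
)

```text
clock: 7.78
eef_pos: [0.4209, 0.3352, 0.1902]
eef_rot: [1.853, -2.537, -0.0]
wrist_force: [0.6, -0.1, -0.5]
opening: 0.304
grip_force: 39.5
```

```bash
python3 - <<'E'
from h import *
import pickle
c=cam("wrist","wrist2.png"); pickle.dump(c,open("c2.pkl","wb"))
print(proj(c,(.4115,.3825,.007)),proj(c,(.589,.376,.007)))
go(.4115,.3825,.049,-107.5)
E
```

```text
[336.87788684 210.14991616] [198.84085253 245.93807187]
psi -107.7 turn -0.2 then shift [-0.0422  0.0233  0.1412] | shift before turn [-0.0421  0.0234  0.1412]
```

View pics/wrist2.png

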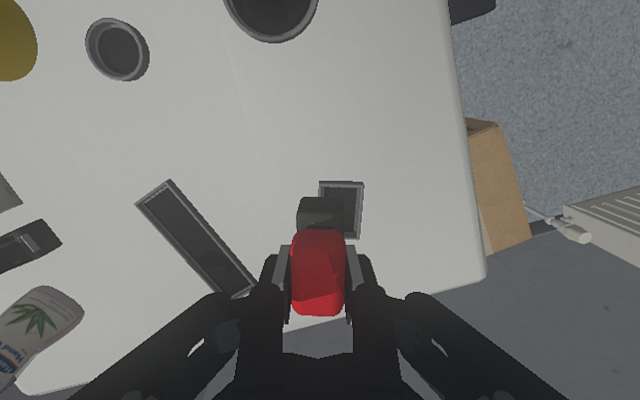

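The wrist view shows the stamp held upright. The tray's outer corners are at (319,181), (363,181) and (361,238), so its centre is near (340,209.5), against a prediction of (337,210).

```bash
python3 - <<'E'
from h import *
import pickle
c=pickle.load(open("c2.pkl","rb"))
A,B,D=[ray(c,u,.016) for u in((319,181),(363,181.5),(361,239))]
print(A,B,D,(A+D)/2,np.linalg.norm(A-B),np.linalg.norm(B-D),np.degrees(np.arctan2(*(D-B)[1::-1])))
a,b=ray(c,(170,180),.013),ray(c,(136,204),.013); print("pen tray corner",a,b)
d=ray(c,(117,49),.016);print("bottle dish",d)
go(.411,.381,.049,-107.5)
E
```

```text
[0.42023054 0.339262   0.016     ] [0.37334847 0.35484559 0.016     ] [0.39396538 0.42345835 0.016     ] [0.40709796 0.38136018 0.016     ] 0.04940421755209099 0.07164333609836136 73.275416606655
pen tray corner [0.58067915 0.28765962 0.013     ] [0.63163497 0.30170379 0.013     ]
bottle dish [0.56741996 0.15244925 0.016     ]
psi -107.7 turn -0.2 then shift [-0.0407  0.0233  0.1412] | shift before turn [-0.0406  0.0235  0.1412]
```

```bash
python3 - <<'E'
from h import *
from seg import blobs,rect
import pickle
C=pickle.load(open("c0.pkl","rb")); c=C["side"]; g=c[0].mean(2)
for box in((240,135,280,165),(300,125,345,170),(308,182,338,208),(240,185,282,218)):
    for st,ce,pts in blobs(c,(g<125).astype(np.uint8),box,60): print(ce.round(1),st,*rect(c,pts,.011))
# corrected centre with top camera: blob vs z
c=C["top"]; g=c[0].mean(2)
for box in((195,215,240,260),(185,155,260,200),(283,170,312,198),(275,218,318,258)):
    for st,ce,pts in blobs(c,(g<75).astype(np.uint8),box,60): print("top",ce.round(1),st,*rect(c,pts,.009))
E
```

```text
[261.3 149.4] [250 141  24  18 283] [0.4089 0.3821] [0.4099 0.3829] [0.084 0.055] 69.66011047363281
[320.8 148.7] [303 131  36  36 617] [0.5874 0.3699] [0.5866 0.3743] [0.181 0.055] -74.55493831634521
[322.5 195.9] [312 188  21  17 275] [0.5704 0.1523] [0.5691 0.1526] [0.064 0.053] 83.06452178955078
[260.3 201.2] [243 188  35  27 739] [0.4076 0.1475] [0.4069 0.1494] [0.102 0.088] 88.69959259033203
top [218.3 237.1] [206 226  26  23 380] [0.4102 0.3819] [0.4104 0.3818] [0.069 0.048] 70.42572784423828
top [222.6 177.8] [195 164  57  29 900] [0.5881 0.3757] [0.5886 0.375 ] [0.17 0.05] -74.61573791503906
top [296.5 184. ] [289 176  16  17 220] [0.5722 0.1521] [0.5723 0.1523] [0.049 0.045] 0.9613558650016785
top [296.5 238.7] [283 225  28  29 668] [0.4083 0.1492] [0.4075 0.1492] [0.083 0.08 ] 0.8783040642738342
```

Request:
play_rows(
  targets=[
    [-0.0137, 0.0085, 0, 0],
    [-0.0137, 0.0085, 0, 0],
    [-0.0137, 0.0085, 0, 0],
    [0, 0, 0.03, 0],
    [0, 0, 0.03, 0],
    [0, 0, 0.025, 0],
    [0, 0, 0.02, 0],
    [0, 0, 0.012, 0],
    [0, 0, 0, 0],
    [0, 0, 0, 0],
  ],
)

```text
clock: 8.67
eef_pos: [0.4089, 0.3835, 0.0728]
eef_rot: [1.857, -2.533, 0.001]
wrist_force: [0.0, 0.3, -0.2]
opening: 0.297
grip_force: 39.5
```

Request:
play_rows(
  targets=[
    [0, 0, 0.01, 0],
    [0, 0, 0.008, 0],
    [0, 0, 0.005, 0],
    [0, 0, 0, 0],
    [0, 0, 0, 0],
  ],
)

```text
clock: 9.08
eef_pos: [0.4092, 0.3825, 0.0503]
eef_rot: [1.856, -2.534, 0.0]
wrist_force: [-0.2, -0.9, -0.8]
opening: 0.304
grip_force: 39.5
```

Request:
play_rows(
  targets=[
    [0, 0, 0.0015, 0],
    [0, 0, 0, 0],
    [0, 0, 0, 0],
  ],
)

```text
clock: 9.33
eef_pos: [0.4094, 0.3827, 0.0491]
eef_rot: [-1.856, 2.534, 0.0]
wrist_force: [0.5, 0.1, -0.3]
opening: 0.303
grip_force: 39.6
```

Request:
play_rows(
  targets=[
    [0, 0, 0, 0],
    [0, 0, 0, 0],
    [0, 0, 0, 0],
    [0, 0, 0, 0],
    [0, 0, 0, 0],
    [0, 0, 0, 0],
  ],
  jaw=0.4,
)

```text
clock: 9.83
eef_pos: [0.4092, 0.3825, 0.0488]
eef_rot: [1.856, -2.534, 0.0]
wrist_force: [1.1, -0.4, 0.4]
opening: 0.599
grip_force: 0.0
```

Request:
play_rows(
  targets=[
    [0, 0, -0.02, 0],
    [0, 0, -0.03, 0],
    [0, 0, -0.035, 0],
    [0, 0, -0.035, 0],
    [0, 0, -0.03, 0],
    [0, 0, 0, 0],
    [0, 0, 0, 0],
  ],
)

```text
clock: 10.42
eef_pos: [0.4096, 0.3833, 0.201]
eef_rot: [-1.854, 2.531, 0.003]
wrist_force: [-0.3, -1.4, -0.8]
opening: 0.595
grip_force: 0.0
```

```bash
python3 - <<'E'
from h import *
go(.415,.09,.2,-107)
go(.4135,-.218,.1,-98)
E
```

```text
psi -107.6 turn -0.6 then shift [ 0.279  -0.0909 -0.0003] | shift before turn [ 0.2781 -0.0936 -0.0003]
psi -107.6 turn -9.6 then shift [ 0.5954 -0.0873  0.0984] | shift before turn [ 0.5726 -0.1851  0.0984]
```

Request:
play_rows(
  targets=[
    [0.0286, -0.0093, 0, 0],
    [0.0286, -0.0093, 0, 0],
    [0.0286, -0.0093, 0, 0],
    [0.0286, -0.0093, 0, 0],
    [0.0286, -0.0093, 0, 0],
    [0.0286, -0.0093, 0, 0],
    [0.0286, -0.0093, 0, 0],
    [0.0286, -0.0093, 0, 0],
    [0.0286, -0.0093, 0, 0],
    [0.0286, -0.0093, 0, 0],
  ],
)

```text
clock: 11.25
eef_pos: [0.4103, 0.0799, 0.1974]
eef_rot: [1.855, -2.532, -0.001]
wrist_force: [-0.9, 0.1, -0.6]
opening: 0.602
grip_force: 0.0
```

Request:
play_rows(
  targets=[
    [0.0286, -0.0093, 0, 0],
    [0.0286, -0.0093, 0, 0],
    [0.0286, -0.0093, 0, 0],
    [0.0286, -0.0093, 0, 0],
    [0.0286, -0.0093, 0, 0],
    [0.0286, -0.0093, 0, 0],
    [0.0286, -0.0093, 0, 0],
    [0.0286, -0.0093, 0, 0],
    [0.0286, -0.0093, 0, 0],
    [0.0286, -0.0093, 0, 0],
  ],
)

```text
clock: 12.08
eef_pos: [0.4127, -0.2202, 0.1973]
eef_rot: [1.855, -2.533, -0.004]
wrist_force: [1.5, 0.7, 1.3]
opening: 0.596
grip_force: 0.0
```

Request:
play_rows(
  targets=[
    [0, 0, 0, -4.8],
    [0, 0, 0, -4.8],
    [0, 0, 0.03, 0],
    [0, 0, 0.03, 0],
    [0, 0, 0.03, 0],
    [0, 0, 0.01, 0],
    [0, 0, 0, 0],
    [0, 0, 0, 0],
  ],
)

```text
clock: 12.75
eef_pos: [0.4131, -0.2189, 0.0976]
eef_rot: [2.06, -2.368, -0.004]
wrist_force: [-0.0, 0.1, -0.4]
opening: 0.601
grip_force: 0.0
```

```bash
python3 - <<'E'
from h import *
go(.4135,-.218,.010,-98)
E
```

```text
psi -98.0 turn 0.0 then shift [-0.0009 -0.0006  0.0876] | shift before turn [-0.0009 -0.0006  0.0876]
```

Request:
play_rows(
  targets=[
    [0, 0, 0.03, 0],
    [0, 0, 0.025, 0],
    [0, 0, 0.018, 0],
    [0, 0, 0.01, 0],
    [0, 0, 0.004, 0],
    [0, 0, 0, 0],
    [0, 0, 0, 0],
  ],
)

```text
clock: 13.33
eef_pos: [0.4149, -0.2191, 0.0127]
eef_rot: [-2.062, 2.369, -0.003]
wrist_force: [0.2, -0.0, 0.2]
opening: 0.599
grip_force: 0.0
```

Request:
play_rows(
  targets=[
    [0, 0, 0, 0],
    [0, 0, 0, 0],
    [0, 0, 0, 0],
    [0, 0, 0, 0],
    [0, 0, 0, 0],
    [0, 0, 0, 0],
    [0, 0, 0, 0],
    [0, 0, 0, 0],
  ],
  jaw=1,
)

```text
clock: 14.0
eef_pos: [0.4147, -0.2191, 0.0129]
eef_rot: [-2.061, 2.369, -0.003]
wrist_force: [-1.1, 1.5, 7.1]
opening: 0.2
grip_force: 39.3
```

Request:
play_rows(
  targets=[
    [0, 0, -0.015, 0],
    [0, 0, -0.03, 0],
    [0, 0, -0.035, 0],
    [0, 0, -0.035, 0],
    [0, 0, -0.035, 0],
    [0, 0, 0, 0],
    [0, 0, 0, 0],
  ],
)

```text
clock: 14.58
eef_pos: [0.4151, -0.2191, 0.1641]
eef_rot: [-2.059, 2.367, -0.007]
wrist_force: [0.5, -0.2, -0.3]
opening: 0.197
grip_force: 39.3
```

```bash
python3 - <<'E'
from h import *
go(.587,.376,.17,-75)
E
```

```text
psi -98.0 turn -23.0 then shift [-0.5303 -0.3201 -0.0053] | shift before turn [-0.6131 -0.0878 -0.0053]
```

Request:
play_rows(
  targets=[
    [-0.02, -0.003, 0, 0],
    [-0.0295, -0.0042, 0, 0],
    [-0.0295, -0.0042, 0, 0],
    [-0.0295, -0.0042, 0, 0],
    [-0.0295, -0.0042, 0, 0],
    [-0.0295, -0.0042, 0, 0],
    [-0.0295, -0.0042, 0, 0],
    [-0.0295, -0.0042, 0, 0],
    [-0.0295, -0.0042, 0, 0],
    [-0.0295, -0.0042, 0, 0],
  ],
)

```text
clock: 15.42
eef_pos: [0.4929, 0.0593, 0.16]
eef_rot: [2.059, -2.368, -0.002]
wrist_force: [0.9, -0.1, -0.6]
opening: 0.197
grip_force: 39.3
```

Request:
play_rows(
  targets=[
    [-0.0295, -0.0042, 0, 0],
    [-0.0295, -0.0042, 0, 0],
    [-0.0295, -0.0042, 0, 0],
    [-0.0295, -0.0042, 0, 0],
    [-0.0295, -0.0042, 0, 0],
    [-0.0295, -0.0042, 0, 0],
    [-0.0295, -0.0042, 0, 0],
    [-0.0295, -0.0042, 0, 0],
    [-0.0295, -0.0042, 0, 0],
    [-0.0295, -0.0042, 0, 0],
  ],
)

```text
clock: 16.25
eef_pos: [0.5756, 0.3453, 0.1592]
eef_rot: [2.059, -2.367, -0.001]
wrist_force: [0.6, -0.6, 0.1]
opening: 0.201
grip_force: 39.3
```

Request:
play_rows(
  targets=[
    [-0.02, -0.0042, 0, 0],
    [-0.013, -0.0025, 0, 0],
    [0, 0, 0, -5.7],
    [0, 0, 0, -5.7],
    [0, 0, 0, -5.8],
    [0, 0, 0, -5.8],
    [0, 0, 0, 0],
    [0, 0, 0, 0],
  ],
)

```text
clock: 16.92
eef_pos: [0.5869, 0.3758, 0.1598]
eef_rot: [2.488, -1.913, -0.001]
wrist_force: [-0.7, -0.1, -0.2]
opening: 0.198
grip_force: 39.4
```

```bash
python3 - <<'E'
from h import *
import pickle
go(.587,.376,.0205,-75)
c=cam("wrist","wrist3.png"); pickle.dump(c,open("c3.pkl","wb"))
print(proj(c,(.587,.376,.007)))
E
```

```text
psi -75.1 turn -0.1 then shift [-0.0004 -0.0006  0.1393] | shift before turn [-0.0004 -0.0006  0.1393]
[316.53464594 183.46441862]
```

View pics/wrist3.png

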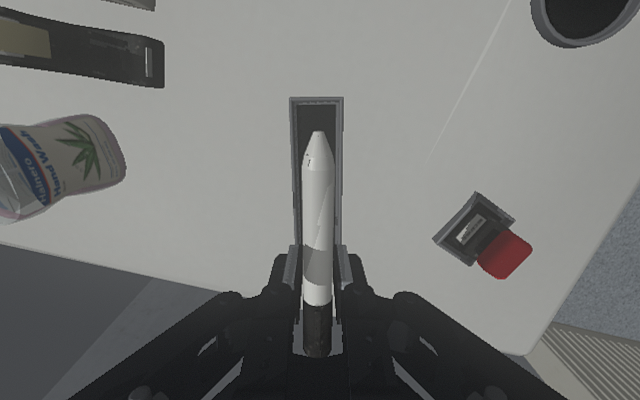

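Wrist view: the marker (tip at (319,131)) is centred over and parallel to the tray (far edge at (290–343,97)). The stamp stands in its tray near (490,240). Checking the along-axis offset.

```bash
python3 - <<'E'
from h import *
import pickle
c=pickle.load(open("c3.pkl","rb")); t=np.array([.5869,.3758]); ps=np.radians(-75.1); ax=np.array([np.cos(ps),np.sin(ps)]); n=np.array([np.sin(ps),-np.cos(ps)])
for u,z,h in(((319,131),.156,.069),((316.5,97),.013,.086)):
    d=ray(c,u,z)[:2]-t; print(d@ax-h,d@n)
E
```

```text
6.314227689820096e-05 0.0010900374986127107
-0.0004958393287946422 -9.814103323484517e-05
```

Offsets are within about 1 mm. Lowering.

Request:
play_rows(
  targets=[
    [0, 0, 0.03, 0],
    [0, 0, 0.035, 0],
    [0, 0, 0.03, 0],
    [0, 0, 0.02, 0],
    [0, 0, 0.01, 0],
    [0, 0, 0.008, 0],
    [0, 0, 0.005, 0],
    [0, 0, 0.002, 0],
    [0, 0, 0, 0],
    [0, 0, 0, 0],
  ],
)

```text
clock: 17.8
eef_pos: [0.5882, 0.3768, 0.0232]
eef_rot: [-2.491, 1.91, -0.001]
wrist_force: [1.1, -0.1, -0.0]
opening: 0.198
grip_force: 39.3
```

Request:
play_rows(
  targets=[
    [0, 0, 0, 0],
    [0, 0, 0, 0],
    [0, 0, 0, 0],
    [0, 0, 0, 0],
    [0, 0, 0, 0],
    [0, 0, 0, 0],
  ],
  jaw=0.6,
)

```text
clock: 18.3
eef_pos: [0.5876, 0.3762, 0.0219]
eef_rot: [-2.493, 1.912, -0.0]
wrist_force: [0.7, 0.1, -0.2]
opening: 0.399
grip_force: 0.0
```

Request:
play_rows(
  targets=[
    [0, 0, -0.02, 0],
    [0, 0, -0.03, 0],
    [0, 0, -0.035, 0],
    [0, 0, -0.035, 0],
    [0, 0, -0.03, 0],
    [0, 0, 0, 0],
  ],
  jaw=0.4,
)

```text
clock: 18.8
eef_pos: [0.5909, 0.3784, 0.1808]
eef_rot: [-2.483, 1.901, -0.007]
wrist_force: [0.3, 0.3, 2.8]
opening: 0.604
grip_force: 0.0
```

```bash
python3 - <<'E'
from h import *
from scipy.optimize import least_squares
import pickle
C=pickle.load(open("c0.pkl","rb"))
# bottle from cap top in side + top blob
print(ray(C["side"],(387.7,224.5),.061),ray(C["top"],(354.5,139),.061))
c=C["top"]; g=c[0].mean(2); print(g[132:150,346:364].astype(int))
go(.69,.06,.17,-107)
E
```

```text
[ 0.70194641 -0.01758838  0.061     ] [ 0.70021044 -0.01765481  0.061     ]
[[130 131 128 129 129 130 132 130 130 127 130 129 129 130 131 131 128 129]
 [131 129 132 130 130 130 127 128 129 130 130 128 130 129 129 129 130 130]
 [128 130 129 128 132 131 130 130 131 128 130 131 129 129 129 130 129 127]
 [131 131 130 129 127 129 129 131 130 133 129 131 130 130 131 128 129 128]
 [130 129 129 129 129 132 131 135 142 142 135 130 130 128 131 130 128 129]
 [131 131 131 130 132 131 132 141 152 150 141 133 128 131 128 129 129 130]
 [130 129 132 129 127 131 129 136 144 144 137 128 127 127 129 128 128 132]
 [131 130 131 127 124 119 109 114 123 124 117 114 120 127 128 127 128 129]
 [131 130 130 126 119 106  89  83  91  93  90  98 117 128 130 129 128 129]
 [129 130 127 120 108  96  77  65  61  63  70  90 118 127 129 129 129 129]
 [128 129 123 105  93  85  75  63  55  53  64  89 116 127 131 131 128 130]
 [130 129 121 106  82  74  71  65  59  61  72  94 120 129 131 128 130 130]
 [130 128 126 112  85  67  63  63  61  64  81 105 125 130 129 130 130 128]
 [129 128 129 120  99  72  58  59  62  68  90 117 126 129 132 128 130 128]
 [131 129 129 129 115  97  84  81  84  94 112 124 130 130 128 130 130 128]
 [130 132 130 129 126 120 116 116 115 119 125 128 131 131 128 130 128 128]
 [131 128 128 127 131 126 129 129 128 131 129 129 128 127 128 130 130 129]
 [129 128 129 129 130 127 129 130 127 129 130 128 131 130 129 128 128 129]]
psi -74.9 turn 32.1 then shift [ 0.2757 -0.1878  0.0093] | shift before turn [ 0.3333 -0.0125  0.0093]
```

Request:
play_rows(
  targets=[
    [0.033, -0.0012, 0, 0],
    [0.033, -0.0012, 0, 0],
    [0.033, -0.0012, 0, 0],
    [0.033, -0.0012, 0, 0],
    [0.033, -0.0012, 0, 0],
    [0.033, -0.0012, 0, 0],
    [0.033, -0.0012, 0, 0],
    [0.033, -0.0012, 0, 0],
    [0.033, -0.0012, 0, 0],
    [0.033, -0.0012, 0, 0],
  ],
)

```text
clock: 19.63
eef_pos: [0.6849, 0.0591, 0.1716]
eef_rot: [2.493, -1.912, -0.0]
wrist_force: [-0.3, 0.7, -0.3]
opening: 0.604
grip_force: 0.0
```

Request:
play_rows(
  targets=[
    [0, 0, 0, 6.4],
    [0, 0, 0, 6.4],
    [0, 0, 0, 6.4],
    [0, 0, 0, 6.4],
    [0, 0, 0, 6.4],
    [0, 0, 0, 0],
    [0, 0, 0, 0],
  ],
)

```text
clock: 20.22
eef_pos: [0.6846, 0.0606, 0.1715]
eef_rot: [1.873, -2.522, -0.0]
wrist_force: [-0.3, -0.3, 0.3]
opening: 0.601
grip_force: 0.0
```

```bash
python3 - <<'E'
from h import *
import pickle
c=cam("wrist","wrist4.png"); pickle.dump(c,open("c4.pkl","wb"))
print(proj(c,(.703,-.0175,.061)))
go(.703,-.0175,.011,-107)
E
```

```text
[269.28627163 116.84196736]
psi -106.8 turn 0.2 then shift [ 0.0694 -0.0405  0.1606] | shift before turn [ 0.0695 -0.0402  0.1606]
```

View pics/wrist4.png

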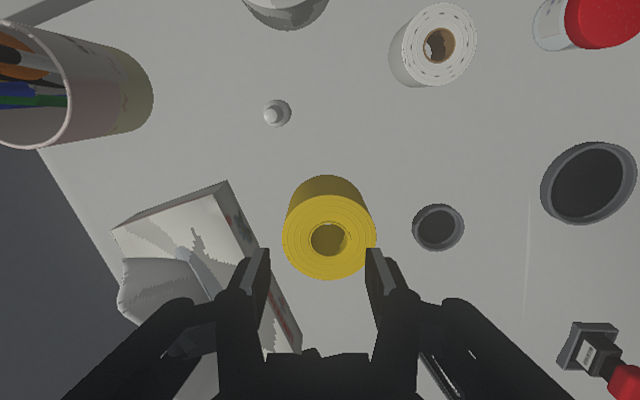

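The wrist view shows the bottle's cap top at (271,114), bottle dish at (438,227), roll top at (438,46), roll dish at (589,183).

```bash
python3 - <<'E'
from h import *
import pickle
c=pickle.load(open("c4.pkl","rb"))
print("bottle",ray(c,(271,114),.061),ray(c,(278,112.5),.03),"dish",ray(c,(438,227),.013),"roll",ray(c,(438.5,46),.052),"rdish",ray(c,(589,182.5),.014))
go(.702,-.0195,.011,-107)
E
```

```text
bottle [ 0.70085651 -0.01923904  0.061     ] [ 0.69908424 -0.01850262  0.03      ] dish [0.5697749  0.15068606 0.013     ] roll [ 0.55551211 -0.02985221  0.052     ] rdish [0.40772779 0.14497207 0.014     ]
psi -106.8 turn 0.2 then shift [ 0.0716 -0.0401  0.1606] | shift before turn [ 0.0717 -0.0398  0.1606]
```

Request:
play_rows(
  targets=[
    [0.0178, -0.0096, 0, 0],
    [0.0178, -0.0096, 0, 0],
    [0.0178, -0.0096, 0, 0],
    [0.0178, -0.0096, 0, 0],
    [0, 0, 0, 0],
    [0, 0, 0.03, 0],
    [0, 0, 0.03, 0],
    [0, 0, 0.02, 0],
    [0, 0, 0, 0],
    [0, 0, 0, 0],
  ],
)

```text
clock: 21.1
eef_pos: [0.7003, -0.0185, 0.0909]
eef_rot: [1.87, -2.521, -0.001]
wrist_force: [0.2, -0.2, 0.8]
opening: 0.601
grip_force: 0.0
```

Request:
play_rows(
  targets=[
    [0, 0, 0.02, 0],
    [0, 0, 0.02, 0],
    [0, 0, 0.02, 0],
    [0, 0, 0.01, 0],
    [0, 0, 0.008, 0],
    [0, 0, 0, 0],
    [0, 0, 0, 0],
  ],
)

```text
clock: 21.68
eef_pos: [0.7016, -0.0185, 0.015]
eef_rot: [-1.87, 2.523, -0.002]
wrist_force: [0.6, -0.7, 0.1]
opening: 0.604
grip_force: 0.0
```

Request:
play_rows(
  targets=[
    [0, 0, 0, 0],
    [0, 0, 0, 0],
    [0, 0, 0, 0],
    [0, 0, 0, 0],
    [0, 0, 0, 0],
    [0, 0, 0, 0],
    [0, 0, 0, 0],
    [0, 0, 0, 0],
  ],
  jaw=1,
)

```text
clock: 22.35
eef_pos: [0.7018, -0.0186, 0.0155]
eef_rot: [-1.869, 2.522, -0.003]
wrist_force: [-0.8, 0.7, 6.6]
opening: 0.261
grip_force: 39.5
```

Request:
play_rows(
  targets=[
    [0, 0, -0.005, 0],
    [0, 0, -0.015, 0],
    [0, 0, -0.03, 0],
    [0, 0, -0.035, 0],
    [0, 0, -0.035, 0],
    [0, 0, 0, 0],
    [0, 0, 0, 0],
  ],
)

```text
clock: 22.93
eef_pos: [0.7018, -0.0184, 0.1368]
eef_rot: [-1.866, 2.521, -0.003]
wrist_force: [-0.2, -0.2, -1.4]
opening: 0.265
grip_force: 39.3
```

```bash
python3 - <<'E'
from h import *
c=cam("side"); s=r.observe(); print(s["opening"],s["grip_force"]); go(.57,.1515,.16,-107)
u,v=map(int,proj(c,s["eef_pos"])); cv2.imwrite("pics/side_b.png",cv2.resize(c[0][v-60:v+60,u-70:u+70,::-1],None,fx=4,fy=4,interpolation=cv2.INTER_CUBIC))
E
```

```text
0.2629166577284399 39.310451277997345
psi -107.0 turn 0.0 then shift [-0.1245  0.1744 -0.0257] | shift before turn [-0.1245  0.1743 -0.0257]
```

View pics/side_b.png

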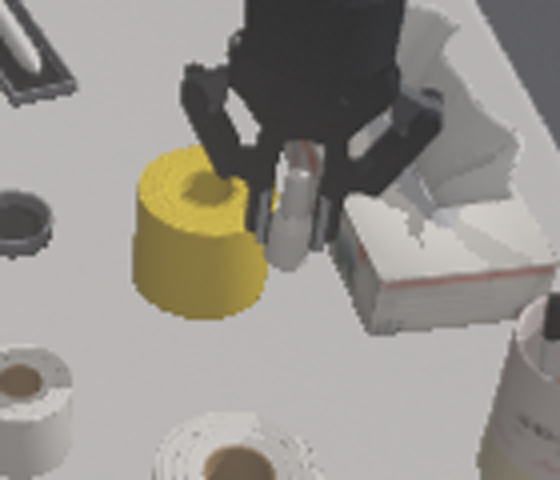

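The crop shows the bottle held upright between the pads, clear of the yellow roll. Carrying it to the small dish.

Request:
play_rows(
  targets=[
    [-0.0155, 0.0218, -0.003, 0],
    [-0.0155, 0.0218, -0.003, 0],
    [-0.0155, 0.0218, -0.003, 0],
    [-0.0155, 0.0218, 0, 0],
    [-0.0155, 0.0218, 0, 0],
    [-0.0155, 0.0218, 0, 0],
    [-0.0155, 0.0218, 0, 0],
    [-0.0155, 0.0218, 0, 0],
    [0, 0, 0, 0],
    [0, 0, 0, 0],
  ],
)

```text
clock: 23.82
eef_pos: [0.5684, 0.1514, 0.1412]
eef_rot: [1.87, -2.52, -0.001]
wrist_force: [0.1, 0.3, 0.0]
opening: 0.264
grip_force: 39.4
```

```bash
python3 - <<'E'
from h import *
go(.57,.1515,.0225,-107)
E
```

```text
psi -106.8 turn 0.2 then shift [-0.0009 -0.0018  0.1187] | shift before turn [-0.0009 -0.0018  0.1187]
```

Request:
play_rows(
  targets=[
    [-0.001, -0.002, 0.025, 0],
    [0, 0, 0.03, 0],
    [0, 0, 0.025, 0],
    [0, 0, 0.018, 0],
    [0, 0, 0.01, 0],
    [0, 0, 0.005, 0],
    [0, 0, 0.003, 0],
    [0, 0, 0, 0],
    [0, 0, 0, 0],
    [0, 0, 0, 0],
  ],
)

```text
clock: 24.65
eef_pos: [0.5731, 0.1516, 0.028]
eef_rot: [-1.868, 2.523, -0.001]
wrist_force: [-0.4, 0.1, -0.8]
opening: 0.265
grip_force: 39.4
```

Request:
play_rows(
  targets=[
    [0, 0.003, 0.002, 0],
    [0, 0, 0.002, 0],
    [0, 0, 0.001, 0],
    [0, 0, 0.001, 0],
    [0, 0, 0, 0],
    [0, 0, 0, 0],
  ],
)

```text
clock: 25.15
eef_pos: [0.5693, 0.1523, 0.0225]
eef_rot: [-1.871, 2.524, -0.0]
wrist_force: [-3.5, -0.1, 8.9]
opening: 0.267
grip_force: 40.3
```

Request:
play_rows(
  targets=[
    [0, 0, 0, 0],
    [0, 0, 0, 0],
    [0, 0, 0, 0],
    [0, 0, 0, 0],
    [0, 0, 0, 0],
  ],
  jaw=0.4,
)

```text
clock: 25.57
eef_pos: [0.5694, 0.152, 0.0205]
eef_rot: [1.869, -2.524, -0.0]
wrist_force: [-0.5, -0.0, -0.6]
opening: 0.599
grip_force: 0.0
```

Request:
play_rows(
  targets=[
    [0, 0, -0.02, 0],
    [0, 0, -0.03, 0],
    [0, 0, -0.035, 0],
    [0, 0, -0.035, 0],
    [0, 0, -0.03, 0],
    [0, 0, 0, 0],
    [0, 0, 0, 0],
  ],
)

```text
clock: 26.15
eef_pos: [0.5703, 0.1526, 0.173]
eef_rot: [-1.867, 2.521, -0.001]
wrist_force: [-0.3, -0.4, -0.8]
opening: 0.599
grip_force: 0.0
```

```bash
python3 - <<'E'
from h import *
go(.556,-.029,.17,-45)
E
```

```text
psi -107.0 turn -62.0 then shift [0.1183 0.1386 0.0024] | shift before turn [ 0.1779 -0.0393  0.0024]
```

Request:
play_rows(
  targets=[
    [0.03, -0.007, 0, 0],
    [0.0355, -0.008, 0, 0],
    [0.0355, -0.008, 0, 0],
    [0.0355, -0.008, 0, 0],
    [0.03, -0.006, 0, 0],
    [0.0115, -0.002, 0, 0],
    [0, 0, 0, -6.9],
    [0, 0, 0, -6.9],
    [0, 0, 0, -6.9],
    [0, 0, 0, -6.9],
  ],
  jaw=0,
)

```text
clock: 26.98
eef_pos: [0.554, -0.0295, 0.1692]
eef_rot: [2.422, -1.998, -0.003]
wrist_force: [0.3, 0.8, -0.1]
opening: 1.003
grip_force: 0.0
```

Request:
play_rows(
  targets=[
    [0, 0, 0, -6.9],
    [0, 0, 0, -6.9],
    [0, 0, 0, -6.9],
    [0, 0, 0, -6.9],
    [0, 0, 0, -6.8],
    [0, 0, 0, 0],
    [0, 0, 0.02, 0],
    [0, 0, 0.03, 0],
    [0, 0, 0, 0],
    [0, 0, 0, 0],
  ],
)

```text
clock: 27.82
eef_pos: [0.5534, -0.0297, 0.1191]
eef_rot: [2.899, -1.202, -0.007]
wrist_force: [0.2, -0.3, 0.0]
opening: 1.0
grip_force: 0.0
```

```bash
python3 - <<'E'
from h import *
go(.556,-.029,.013,-45)
E
```

```text
psi -45.1 turn -0.1 then shift [ 0.0016 -0.0028  0.106 ] | shift before turn [ 0.0016 -0.0028  0.106 ]
```

Request:
play_rows(
  targets=[
    [0.0015, -0.002, 0.015, 0],
    [0, 0, 0.02, 0],
    [0, 0, 0.02, 0],
    [0, 0, 0.02, 0],
    [0, 0, 0.015, 0],
    [0, 0, 0.01, 0],
    [0, 0, 0.006, 0],
    [0, 0, 0, 0],
    [0, 0, 0, 0],
  ],
)

```text
clock: 28.57
eef_pos: [0.5581, -0.029, 0.0156]
eef_rot: [-2.902, 1.201, -0.002]
wrist_force: [0.2, -0.2, 0.6]
opening: 0.996
grip_force: 0.0
```

Request:
play_rows(
  targets=[
    [0, 0, 0, 0],
    [0, 0, 0, 0],
    [0, 0, 0, 0],
    [0, 0, 0, 0],
    [0, 0, 0, 0],
    [0, 0, 0, 0],
    [0, 0, 0, 0],
  ],
  jaw=1,
)

```text
clock: 29.15
eef_pos: [0.5579, -0.0292, 0.0162]
eef_rot: [-2.902, 1.2, -0.003]
wrist_force: [-1.7, -0.4, 7.2]
opening: 0.69
grip_force: 43.6
```

Request:
play_rows(
  targets=[
    [0, 0, -0.005, 0],
    [0, 0, -0.015, 0],
    [0, 0, -0.03, 0],
    [0, 0, -0.035, 0],
    [0, 0, -0.035, 0],
    [0, 0, -0.025, 0],
    [0, 0, 0, 0],
    [0, 0, 0, 0],
  ],
)

```text
clock: 29.82
eef_pos: [0.5577, -0.0289, 0.1614]
eef_rot: [-2.9, 1.201, -0.004]
wrist_force: [0.2, -0.1, -2.1]
opening: 0.694
grip_force: 43.6
```

```bash
python3 - <<'E'
from h import *
go(.4075,.148,.15,-45)
E
```

```text
psi -45.0 turn 0.0 then shift [-0.2313 -0.0188  0.0111] | shift before turn [-0.2313 -0.0189  0.0111]
```

Request:
play_rows(
  targets=[
    [-0.0185, -0.002, 0, 0],
    [-0.029, -0.0024, 0, 0],
    [-0.029, -0.0024, 0, 0],
    [-0.029, -0.0024, 0, 0],
    [-0.029, -0.0024, 0, 0],
    [-0.029, -0.0024, 0, 0],
    [-0.029, -0.0024, 0, 0],
    [-0.0238, -0.0024, 0, 0],
    [-0.015, 0, 0, 0],
    [0, 0, 0, 0],
  ],
)

```text
clock: 30.65
eef_pos: [0.4042, 0.1481, 0.1582]
eef_rot: [2.902, -1.196, -0.004]
wrist_force: [0.1, 0.2, -1.8]
opening: 0.692
grip_force: 43.6
```

```bash
python3 - <<'E'
from h import *
go(.4085,.147,.024,-45)
E
```

```text
psi -44.8 turn 0.2 then shift [ 0.004  -0.0028  0.1342] | shift before turn [ 0.004  -0.0028  0.1342]
```

Request:
play_rows(
  targets=[
    [0.003, -0.002, 0.02, 0],
    [0, 0, 0.03, 0],
    [0, 0, 0.03, 0],
    [0, 0, 0.025, 0],
    [0, 0, 0.015, 0],
    [0, 0, 0.006, 0],
    [0, 0, 0.003, 0],
    [0, 0, 0, 0],
    [0, 0, 0, 0],
    [0, 0, 0, 0],
  ],
)

```text
clock: 31.48
eef_pos: [0.4111, 0.1473, 0.0317]
eef_rot: [-2.901, 1.2, -0.002]
wrist_force: [1.5, -0.5, -1.9]
opening: 0.692
grip_force: 43.6
```

Request:
play_rows(
  targets=[
    [-0.0015, 0.0015, 0.003, 0],
    [0, 0, 0.002, 0],
    [0, 0, 0.0015, 0],
    [0, 0, 0.001, 0],
    [0, 0, 0.001, 0],
    [0, 0, 0, 0],
    [0, 0, 0, 0],
  ],
)

```text
clock: 32.07
eef_pos: [0.4083, 0.1469, 0.0231]
eef_rot: [-2.903, 1.201, -0.0]
wrist_force: [-3.1, -0.7, 6.3]
opening: 0.691
grip_force: 44.5
```

Request:
play_rows(
  targets=[
    [0, 0, 0, 0],
    [0, 0, 0, 0],
    [0, 0, 0, 0],
    [0, 0, 0, 0],
    [0, 0, 0, 0],
  ],
  jaw=0,
)

```text
clock: 32.48
eef_pos: [0.4083, 0.1469, 0.0222]
eef_rot: [2.903, -1.201, -0.0]
wrist_force: [-0.4, 0.0, -1.0]
opening: 1.0
grip_force: 0.0
```

Request:
play_rows(
  targets=[
    [0, 0, -0.015, 0],
    [0, 0, -0.03, 0],
    [0, 0, -0.035, 0],
    [0, 0, -0.035, 0],
    [0, 0, -0.035, 0],
    [0, 0, -0.03, 0],
    [0, 0, -0.03, 0],
    [0, 0, 0, 0],
  ],
)

```text
clock: 33.15
eef_pos: [0.4113, 0.1486, 0.2386]
eef_rot: [-2.894, 1.195, -0.012]
wrist_force: [1.3, -0.5, 0.2]
opening: 0.998
grip_force: 0.0
```

Request:
play_rows(
  targets=[
    [0.03, 0.03, 0, 0],
    [0.03, 0.03, 0, 0],
    [0.03, 0.03, 0, 0],
    [0.03, 0.03, 0, 0],
    [0.03, 0.03, 0, 0],
    [0.03, 0.03, 0, 0],
    [0.03, 0.03, 0, 0],
    [0, 0, 0, 0],
    [0, 0, 0, 0],
  ],
)

```text
clock: 33.9
eef_pos: [0.4077, -0.1469, 0.2316]
eef_rot: [2.899, -1.21, -0.002]
wrist_force: [-0.2, 0.5, -0.6]
opening: 1.004
grip_force: 0.0
```

```bash
python3 - <<'E'
from h import *
t=cam("top");s=cam("side")
a=cv2.resize(t[0][125:255,185:450,::-1],None,fx=3,fy=3,interpolation=cv2.INTER_CUBIC)[:, :790]
b=cv2.resize(s[0][120:220,235:425,::-1],None,fx=2.5,fy=2.1,interpolation=cv2.INTER_CUBIC)
o=np.zeros((600,795,3),np.uint8); o[:390,:790]=a; o[390:,:b.shape[1]]=b; cv2.imwrite("pics/end.png",o)
for X in((.409,.382,.074),(.5695,.152,.068),(.4085,.148,.059),(.537,.0,.0)): print(proj(t,X).round(1),proj(s,X).round(1))
E
```

```text
[211.7 238.3] [259.3 131.4]
[295.2 182.6] [322.3 179.1]
[295.7 239.2] [258.9 186.7]
[346.6 196.5] [315.1 242.2]
```

View pics/end.png

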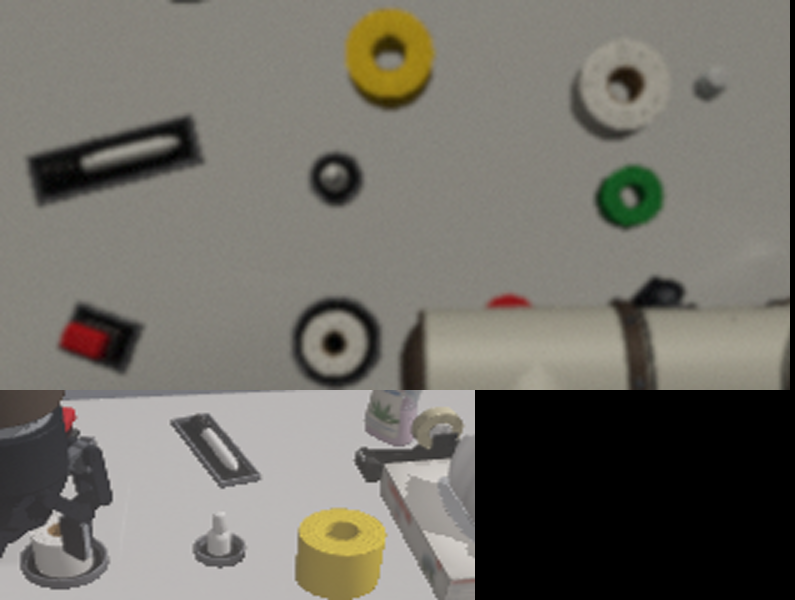

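The final view shows every item seated in its holder. The marker lies in the long tray, the bottle is centred at (335,180), the roll is centred at (336,341), and the stamp's handle is at (86,339), matching its expected parallax. The vial at (710,82) and the pot have not moved.

```bash
python3 -c "
from bench import r
print(r.sign_off())"
```

```text
the job is handed in; nothing more can be done
None
```

All four supplies are in their holders, the vial and specimen pot were left where they stood, and the job was handed in at about 34 s; sign-off returned no verdict.

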